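# Clear the plate, then feed the bar through the guard window

## Robot

A 6-joint arm with a two-finger parallel gripper is mounted at the origin on the work surface. World frame = base frame: x ahead of the robot, y to its left, z up, the work surface at z = 0. Lengths are in m, angles in rad, forces in N, time in s.
With the tool pointing down it reaches from about 0.375 to 0.975 m from the base axis. Payload 3.8 kg.
Tool frame: the origin (TCP) lies at the very end of the fingers, on their centre line; the grasp point (between the pads) lies 19 mm behind it; z points along the fingers, y is the direction in which the jaws open and shut (so a half turn about z gives the same grasp; the last joint's range is limited). The gripper opens to 85 mm and grips with 20 to 120 N. Pads are 22 mm wide; open, the fingers measure 114 mm over their backs; the gripper's body (76 mm by 85 mm) begins 54 mm behind the grasp point. The pads swing forward as they close: fully open they stand 13 mm farther back than shut.
Start: joints at [1.159, 0.264, 1.604, -0, 1.274, -0.037], TCP at [0.247, 0.628, 0.231] pointing down, gripper open.
Joint ranges: [-2.63, 2.63], [-0.94, 2.18], [0.31, 2.57], [-1.31, 4.45], [0, 2.66], [-2.55, 2.55]. Speed limits (rad/s): [2.57, 2.57, 3.14, 3.14, 3.14, 3.14].

## Interface

Orientations are given as a rotation vector (axis times angle).
In Python, from workcell import bot gives the robot as it stands.
- The arm moves only by the tool jog_arm, never from a script. Its argument "plan" is a list of rows, each an object of numbers: "claw": the closure, from 0 (fully open) to 1 (shut); "x", "y", "z": the shift along the tool's x, y, z in m; "turn": the turn about the tool's z in degrees. In form: [{"claw": .., "x": .., "y": .., "z": .., "turn": ..}, ...]. A call has 1 to 10 rows; each row shifts and turns the commanded pose from where the row before left it, along the tool's axes as they then stand; what a row does not reach is not made up. A row lasts 1/8 s, in which the tool goes at most 62.5 mm and 10.7 degrees, less where a joint would pass 70% of its speed; a pose out of reach is approached as far as the arm can. A call is refused whole if a number of a shift passes 0.0625 or a number of a turn 10.7, either way. A call with a gripper value outside its range is refused whole. The fingers move at their own pace and stop on an object; "newtons" is the grip in N (left out, the last holds). Time passes only in rows, so rows that do not move let the fingers close. It gives the time, the measured TCP pose, the force and the opening at its end, in the units of the state.
- bot.read_state(): the state, without advancing time (a new reading comes with each control period).
- bot.read_camera(name): name is "scene" or "top" or "wrist"; returns the picture (480x640x3 uint8, red, green, blue); there is no depth.
- bot.camera_params(name): a dict with "fx", "fy", "cx", "cy" (pixels), "D" ([k1, k2, p1, p2, k3] as OpenCV has them; the pictures are not rectified), "world_to_cam" (4x4, takes a point from world to camera coordinates). Camera axes: x right, y up, looking along -z (the intrinsics and any distortion apply to the point x, -y, -z); pixel columns grow to the right and rows downward; lengths in m; the calibration is good to about 2 mm. A picture is of the moment at which its call begins: read the wrist's pose just before it. camera_params takes no time and is no camera call; for the wrist camera it gives the pose at the moment of the call.
- bot.finish_job(): hands the job in, once; it reports no verdict.
The state is a dict: "time": time; "q": joint angles; "joint_vel": joint speeds; "joint_torque": joint torques, N m; "tool_pos": TCP position; "tcp_rot": TCP orientation; "wrist_force": force on the tool from outside, world axes, zero at the start; "torque": the same for the moment, N m; "width": opening from 0.0 (shut) to 1.0 (fully open).
Only numpy, scipy, OpenCV 4.12 (cv2) and the standard library are available. Lean on these libraries where they do the work, as an engineer would, in place of code of your own. Each camera call takes 0.05 s, during which the arm holds its last target. There are 200 camera calls.

## Task

With the scraper block, sweep all three loose chips off the edge-rounding machine's steel plate into the chip tray at its front (do not touch the chips with the fingers), then set the scraper down on the bench and let go of it. Then take the narrow, tall bar out of the wooden rack, pass its lower end straight down through the guard window in the plate until about 40 mm of it is below the plate's top, and finish holding it there, upright, in the gripper. Leave the two wide bars alone.

Things in the scene. Friction and masses are not known exactly. Their poses are not given: they have to be found in the camera images.
- machine: Bench edge-rounding machine, fixed, grey housing 170 mm wide. Origin: on the bench under the housing; x points from its front (tray) to its back (motor), z up. Its flat steel plate is the top at z = 100 mm, from x = -110 (free front edge) to x = +130, y = -85 to +85; along both sides (|y| 77 to 85) runs a lip 8 mm high. The motor behind reaches x = 217, 88 mm high.
- tray (a point): Centre of the floor of the open chip tray, fixed to the machine's front below the plate's front edge. Inside 86 mm (machine x = -196 to -110) by 162 mm (y); walls 45 mm high above the bench, 4 mm thick; floor 4 mm above the bench.
- window (a point): Guard window: slot through the machine's plate, 42 mm long (its y) x 12 mm wide (its x), edges bevelled at 45 degrees to 52 x 22 mm at the top. This point: the slot's centre at the level of the plate's top (machine x = 90, y = 0, z = 100 mm); axes as the machine's. Plate 10 mm thick; below it a wider hollow 90 mm deep with a brush roll at the bottom, 37 mm above the bench, out of reach at the depth asked for.
- chip0_mid (a point): Centre of a loose aluminium chip (sawn-off bit), 16 x 16 x 14 mm high, 10 g, lying on the plate between window and front edge, within machine x = -55..5, |y| < 42 mm.
- chip1_mid (a point): Centre of the second chip, same kind.
- chip2_mid (a point): Centre of the third chip, same kind.
- chip0: The same first chip; origin at the centre of its underside.
- chip1: The same second chip; origin at the centre of its underside.
- chip2: The same third chip; origin at the centre of its underside.
- scraper_mid (a point): Centre of the scraper block, half-way up. It stands upright on the bench, loose: a wooden grip 24 mm (x) x 100 mm (y), over a black rubber foot 24 mm (x) x 120 mm (y) x 16 mm high; 70 mm high in all, about 160 g. Its flat broad faces look along its x; grip it across x.
- scraper: The same scraper block; origin at the centre of its underside.
- rack: Fixed wooden rack, 90 mm (x) x 150 mm (y) x 50 mm high, origin under its centre. Three grooves along its x, at y = -50, 0, +50 mm, 14 mm wide, 40 mm deep, floor 10 mm above the bench. One bar stands upright in each.
- bar_mid (a point): Centre (half-way up) of the bar to feed: plain aluminium flat bar standing on end in the rack, the tallest and narrowest of three: 40 mm wide (its x) x 10 mm thick (its y) x 140 mm long (its z, up), about 150 g. Its top stands 150 mm above the bench. Which groove it stands in varies.
- bar: The same bar; origin at the centre of its lower end.
- wide0_mid (a point): Centre of a wide aluminium bar, 60 x 10 x 95 mm high, standing in the rack; leave it.
- wide1_mid (a point): Centre of a wide aluminium bar, 60 x 10 x 85 mm high, standing in the rack; leave it.
Not all that is in view belongs to the job. Of the things that look like the scraper, the middle-sized one is meant.

How it is judged:
On the way, in this order (a step that is already met when the one before it is completed fails the run):
1. all three chips lie in the chip tray (z of each of chip0_mid, chip1_mid, chip2_mid in the frame of machine below 0.05 m and x of chip0_mid in the frame of machine between -0.2 and -0.108 m and y of chip0_mid in the frame of machine between -0.085 and 0.085 m and x of chip1_mid in the frame of machine between -0.2 and -0.108 m and y of chip1_mid in the frame of machine between -0.085 and 0.085 m and x of chip2_mid in the frame of machine between -0.2 and -0.108 m and y of chip2_mid in the frame of machine between -0.085 and 0.085 m), for 0.2 s.
2. the scraper is set down on the bench and let go (height (world z) of scraper_mid below 0.045 m and contact force between scraper and the fingers below 0.2 N and contact force between scraper and machine below 0.2 N and linear speed of scraper below 0.03 m/s), for 0.2 s.
3. the narrow bar, held in the gripper, has its lower end through the guard window (z of bar_mid in the frame of window below 0.058 m and horizontal distance between bar_mid and window below 0.007 m and contact force between bar and the fingers above 1 N), for 0.1 s.
At the end, for the whole second after the job is handed in: The bar is held still in the gripper, within 0.1 rad of upright, its centre within 7 mm of the window's centre line and 24 to 56 mm of it below the plate's top; the three chips lie in the chip tray; the scraper rests on the bench, touching neither machine nor gripper (all of step 1 and all of step 2 and z of bar_mid in the frame of window between 0.014 and 0.046 m and horizontal distance between bar_mid and window below 0.007 m and angle between bar_mid's own z axis and vertical below 0.1 rad and contact force between bar and the fingers above 1 N and linear speed of bar below 0.02 m/s); the arm keeps its last pose, push and grip.
It fails at once if a chip is touched by the fingers (contact force between any of chip0, chip1, chip2 and the fingers above 0.5 N).
It fails at once if a wide bar is moved more than 30 mm (distance of any of wide0_mid, wide1_mid from where it was at the start of the episode above 0.03 m).
It also fails if it takes over 72 s, if anything falls off the work surface, if the arm or the gripper's body presses on something with over 40 N, if the wrist force passes 120 N, or if a joint passes its speed limit or range.

## Working session

There is one attempt and no reset: what is moved stays moved. The work goes in short steps, Python scripts to look and compute and a tool call to move; the robot and the scene stay as the last step left them, time stands still between calls to the robot, and variables do not carry over. Pictures are saved under pics/ and viewed, about 8 in all and at most 12, crops included, and the job is handed in when it is done.

Besides the shell and the picture viewer there is one more tool, called as name(argument=value, ...), one argument or row to a line, values as JSON. jog_arm: Moves the arm, as the interface text tells. Its arguments: {"type":"object","properties":{"plan":{"type":"array","items":{"type":"object","properties":{"claw":{"type":"number"},"x":{"type":"number"},"y":{"type":"number"},"z":{"type":"number"},"turn":{"type":"number"}}}},"newtons":{"type":"number"}},"required":["plan"]}

```bash
mkdir -p pics; python3 - <<'E'
from workcell import bot
import cv2, numpy as np
s=bot.read_state(); print(s)
for n in ["scene","top","wrist"]:
    p=bot.camera_params(n); im=bot.read_camera(n)
    cv2.imwrite(f"pics/{n}0.png",im[:,:,::-1])
    print(n,{k:np.round(v,4).tolist() for k,v in p.items()})
E
```

```text
{'time': 0.0, 'q': array([ 1.15911574e+00,  2.64779817e-01,  1.60538088e+00, -4.51658427e-06,
        1.27369727e+00, -3.68910608e-02]), 'joint_vel': array([-0.00026117,  0.00154394, -0.00090974,  0.00122686, -0.00100627,
       -0.00017331]), 'joint_torque': array([-1.93961954e-03, -5.15110695e+01, -3.67311358e+01, -1.33119090e-05,
        1.30011037e-02, -5.63661928e-06]), 'tool_pos': array([0.24680529, 0.62747238, 0.22994034]), 'tcp_rot': array([-0.58518292, -3.08610019,  0.00347018]), 'wrist_force': array([ 0.56999836, -0.01051313,  0.93243896]), 'torque': array([ 0.00709992, -0.00458936,  0.00835146]), 'width': 0.9966178240273994}
scene {'fx': 481.0227, 'fy': 481.0227, 'cx': 313.6974, 'cy': 239.483, 'D': [0.0149, 0.0, 0.0, 0.0, 0.0], 'world_to_cam': [[-0.801, 0.5985, -0.0101, 0.4154], [-0.493, -0.65, 0.5783, 0.1492], [0.3396, 0.4682, 0.8157, -1.3931], [0.0, 0.0, 0.0, 1.0]]}
top {'fx': 477.0774, 'fy': 477.0774, 'cx': 319.4719, 'cy': 238.885, 'D': [-0.0828, 0.0, 0.0, 0.0, 0.0], 'world_to_cam': [[-0.0006, -0.9998, 0.0204, -0.0529], [0.9873, 0.0026, 0.1588, -0.4731], [-0.1588, 0.0202, 0.9871, -1.159], [0.0, 0.0, 0.0, 1.0]]}
wrist {'fx': 397.5971, 'fy': 397.5971, 'cx': 316.645, 'cy': 239.9939, 'D': [-0.0147, 0.0, 0.0, 0.0, 0.0], 'world_to_cam': [[0.3668, 0.9303, -0.0023, -0.6739], [-0.8895, 0.35, -0.2937, 0.0378], [-0.2724, 0.1098, 0.9559, -0.3804], [0.0, 0.0, 0.0, 1.0]]}
```

View pics/top0.png

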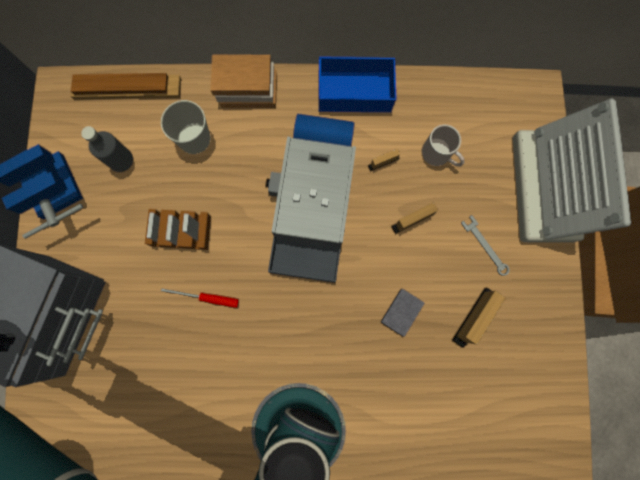

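View pics/scene0.png

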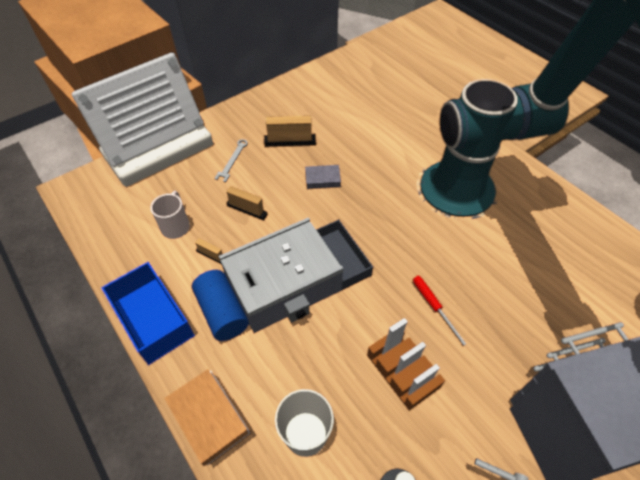

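The top view shows the machine (plate around (315,190)), tray (305,258), rack (178,230) and scraper-like blocks at (384,161), (414,217) and (480,317). The middle-sized one is at (414,217). I'll zoom in for corners.

```bash
python3 - <<'E'
import cv2
a=cv2.imread("pics/top0.png")[100:290,140:440]
cv2.imwrite("pics/topc.png",cv2.resize(a,None,fx=2.6,fy=2.6,interpolation=cv2.INTER_CUBIC))
a=cv2.imread("pics/scene0.png")[180:410,190:460]
cv2.imwrite("pics/scenec.png",cv2.resize(a,None,fx=2.6,fy=2.6,interpolation=cv2.INTER_CUBIC))
E
```

```text
(no output)
```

View pics/topc.png

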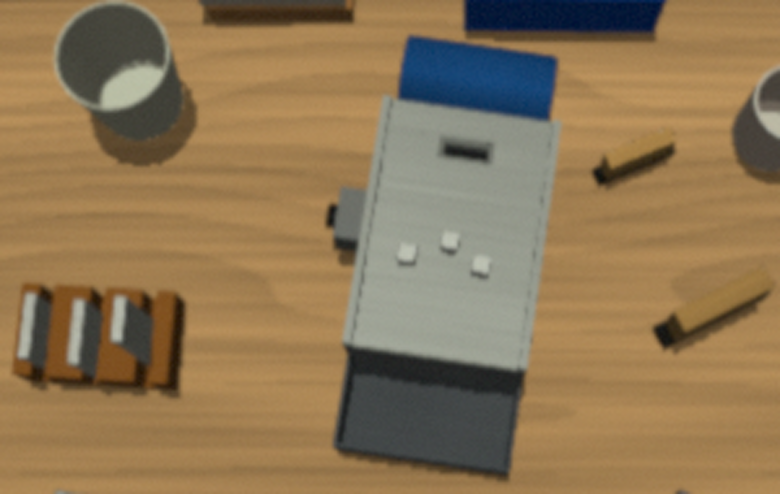

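View pics/scenec.png

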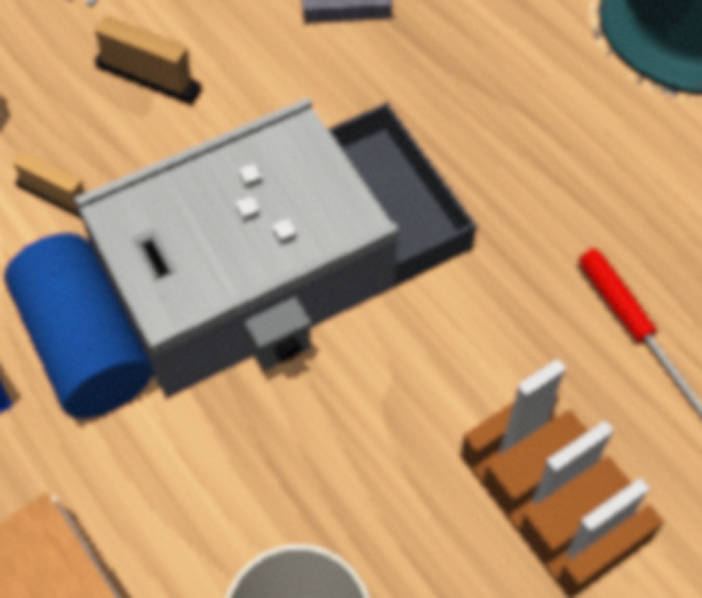

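Top crop: plate front corners (345,347) and (523,368), window (466,150), chips (408,248), (451,237) and (482,262). The tall narrow bar is the one nearest the machine, with its top at (118,320) in the top crop and (541,377) in the scene crop. Next I'll cast rays.

```bash
cat > h.py <<'E'
from workcell import bot
import cv2, numpy as np
from scipy.spatial.transform import Rotation as R
def ray(p,uv):
    K=np.array([[p["fx"],0,p["cx"]],[0,p["fy"],p["cy"]],[0,0,1]])
    n=cv2.undistortPoints(np.array([[uv]],float),K,np.array(p["D"],float))[0,0]
    W=np.array(p["world_to_cam"]); r=W[:3,:3].T
    d=r@np.array([n[0],-n[1],-1.]); return -r@W[:3,3],d/np.linalg.norm(d)
def onz(p,uv,z):
    c,d=ray(p,uv); return (c+d*(z-c[2])/d[2])[:2]
def proj(p,X):
    W=np.array(p["world_to_cam"]); c=W[:3,:3]@np.array(X)+W[:3,3]
    K=np.array([[p["fx"],0,p["cx"]],[0,p["fy"],p["cy"]],[0,0,1]])
    return cv2.projectPoints(np.array([[c[0],-c[1],-c[2]]]),np.zeros(3),np.zeros(3),K,np.array(p["D"],float))[0][0,0]
def unc(u,v,ox,oy,s=2.6): return ((u+.5)/s-.5+ox,(v+.5)/s-.5+oy)
E
python3 - <<'E'
from h import *
T=bot.camera_params("top");S=bot.camera_params("scene")
t=lambda u,v,z:onz(T,unc(u,v,140,100),z)
s=lambda u,v,z:onz(S,unc(u,v,190,180),z)
for n,f,pts in [("top",t,dict(FL=(345,347,.1),FR=(523,368,.1),BL=(385,98,.108),BR=(558,124,.108),win=(466,150,.1),c0=(408,247,.114),c1=(451,236,.114),c2=(482,261,.114),bar=(118,320,.15),trL=(337,446,.045),trR=(506,473,.045),scT1=(672,318,.07),foot=(663,334,.008))),
 ("scene",s,dict(FL=(396,229,.108),BL=(153,346,.108),BR=(78,200,.108),FR=(308,102,.108),win=(153,256,.1),bar=(541,377,.15),c0=(285,229,.114),c1=(247,206,.114),c2=(250,173,.114),sc1=(100,26,.07),sc2=(186,60,.07)))]:
    for k,v in pts.items(): print(n,k,np.round(f(*v),4))
st=bot.read_state();r=R.from_rotvec(st["tcp_rot"]).as_matrix();print(r.round(3))
E
```

```text
top FL [0.4767 0.061 ]
top FR [ 0.4577 -0.102 ]
top BL [0.7139 0.0267]
top BR [ 0.6892 -0.1365]
top win [ 0.6656 -0.0499]
top c0 [0.5675 0.0036]
top c1 [ 0.5781 -0.0358]
top c2 [ 0.5546 -0.0643]
top bar [0.4917 0.2573]
top trL [0.3909 0.0716]
top trR [ 0.3655 -0.0887]
top scT1 [ 0.5108 -0.2462]
top foot [ 0.5068 -0.2485]
scene FL [0.4813 0.0613]
scene BL [0.7158 0.0284]
scene BR [ 0.6916 -0.1368]
scene FR [ 0.459  -0.1011]
scene win [ 0.6671 -0.0504]
scene bar [0.4938 0.2562]
scene c0 [0.5621 0.0048]
scene c1 [ 0.5751 -0.0355]
scene c2 [ 0.5524 -0.0633]
scene sc1 [ 0.5554 -0.3371]
scene sc2 [ 0.5091 -0.2443]
[[-0.931  0.366 -0.001]
 [ 0.366  0.931 -0.002]
 [ 0.    -0.002 -1.   ]]
```

View pics/wrist0.png

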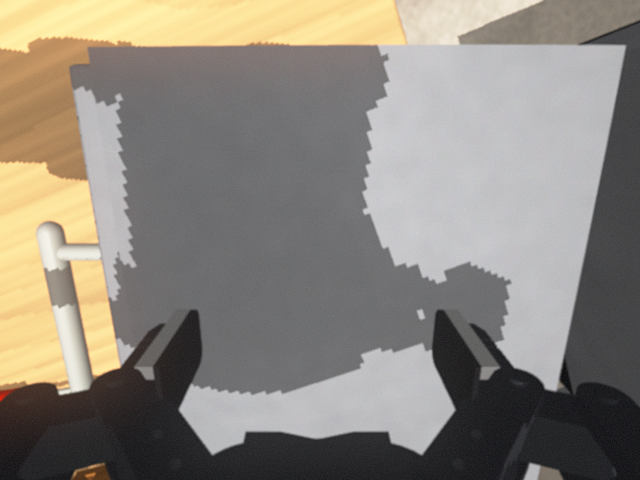

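The two views agree to 2–3 mm. Estimates:
- **Machine:** yaw ≈ -8.2°, window at (0.666,-0.050).
- **Scraper:** centre (0.532,-0.291), yaw ≈ 26°.
- **Bar:** (0.493,0.257).

The wrist view shows the arm over a grey box, so I'll raise it first, then travel to the scraper.

jog_arm(
  plan=[
    {"z": -0.025,"turn": 10.5,"claw": 0},
    {"z": -0.025,"turn": 10.5,"claw": 0},
    {"z": -0.025,"turn": 10.5,"claw": 0},
    {"z": -0.025,"turn": 10.5,"claw": 0},
    {"x": -0.0593,"y": -0.0096,"claw": 0},
    {"x": -0.0593,"y": -0.0096,"claw": 0},
    {"x": -0.0593,"y": -0.0096,"claw": 0},
    {"x": -0.0593,"y": -0.0096,"claw": 0},
    {"x": -0.0593,"y": -0.0096,"claw": 0},
    {"x": -0.0593,"y": -0.0096,"claw": 0},
  ],
)

```text
schema error: expected keys claw, x, y, z, turn
```

jog_arm(
  plan=[
    {"x": -0.0593,"y": -0.0096,"claw": 0},
    {"x": -0.0593,"y": -0.0096,"claw": 0},
    {"x": -0.0593,"y": -0.0096,"claw": 0},
    {"x": -0.0593,"y": -0.0096,"claw": 0},
    {"x": -0.0593,"y": -0.0096,"claw": 0},
    {"x": -0.0593,"y": -0.0096,"claw": 0},
    {"x": -0.0593,"y": -0.0096,"claw": 0},
    {"x": -0.0593,"y": -0.0096,"claw": 0},
    {"x": -0.0593,"y": -0.0096,"claw": 0},
    {"x": -0.0593,"y": -0.0096,"claw": 0},
  ],
)

```text
schema error: expected keys claw, x, y, z, turn
```

jog_arm(
  plan=[
    {"claw": 0,"x": 0,"y": 0,"z": -0.025,"turn": 10.5},
    {"claw": 0,"x": 0,"y": 0,"z": -0.025,"turn": 10.5},
    {"claw": 0,"x": 0,"y": 0,"z": -0.025,"turn": 10.5},
    {"claw": 0,"x": 0,"y": 0,"z": -0.025,"turn": 10.5},
    {"claw": 0,"x": -0.0593,"y": -0.0096,"z": 0,"turn": 0},
    {"claw": 0,"x": -0.0593,"y": -0.0096,"z": 0,"turn": 0},
    {"claw": 0,"x": -0.0593,"y": -0.0096,"z": 0,"turn": 0},
    {"claw": 0,"x": -0.0593,"y": -0.0096,"z": 0,"turn": 0},
    {"claw": 0,"x": -0.0593,"y": -0.0096,"z": 0,"turn": 0},
    {"claw": 0,"x": -0.0593,"y": -0.0096,"z": 0,"turn": 0},
  ],
)

```text
time: 1.4
tool_pos: [0.3545, 0.2821, 0.3311]
tcp_rot: [1.652, 2.672, 0.0]
wrist_force: [2.2, 0.1, 0.6]
width: 0.998
```

jog_arm(
  plan=[
    {"claw": 0,"x": -0.0593,"y": -0.0096,"z": 0,"turn": 0},
    {"claw": 0,"x": -0.0593,"y": -0.0096,"z": 0,"turn": 0},
    {"claw": 0,"x": -0.0593,"y": -0.0096,"z": 0,"turn": 0},
    {"claw": 0,"x": -0.0593,"y": -0.0096,"z": 0,"turn": 0},
    {"claw": 0,"x": -0.0593,"y": -0.0096,"z": 0,"turn": 0},
    {"claw": 0,"x": -0.0593,"y": -0.0096,"z": 0,"turn": 0},
    {"claw": 0,"x": -0.0593,"y": -0.0096,"z": 0,"turn": 0},
    {"claw": 0,"x": -0.0593,"y": -0.0096,"z": 0.02,"turn": 0},
    {"claw": 0,"x": -0.0593,"y": -0.0096,"z": 0.04,"turn": 0},
    {"claw": 0,"x": -0.0593,"y": -0.0096,"z": 0.04,"turn": 0},
  ],
)

```text
time: 2.65
tool_pos: [0.5287, -0.2752, 0.2414]
tcp_rot: [1.653, 2.671, 0.0]
wrist_force: [-0.4, 1.7, 0.5]
width: 1.005
```

```bash
python3 - <<'E'
from h import *
s=bot.read_state();p=bot.camera_params("wrist");im=bot.read_camera("wrist")
cv2.imwrite("pics/w1.png",im[:,:,::-1]);np.save("w1.npy",p,allow_pickle=True)
print(s["tool_pos"],s["tcp_rot"],s["q"])
c,_=ray(p,(320,240));print("cam",c,proj(p,(.532,-.291,.07)))
E
```

```text
[ 0.52865014 -0.27523771  0.24136304] [1.65307532e+00 2.67068412e+00 3.45229659e-04] [-5.21930032e-01  1.09004244e-01  1.76741646e+00  2.06743921e-04
  1.26446604e+00 -9.84284811e-01]
cam [ 0.49502712 -0.20799624  0.38438362] [311.65822961 233.00322258]
```

View pics/w1.png

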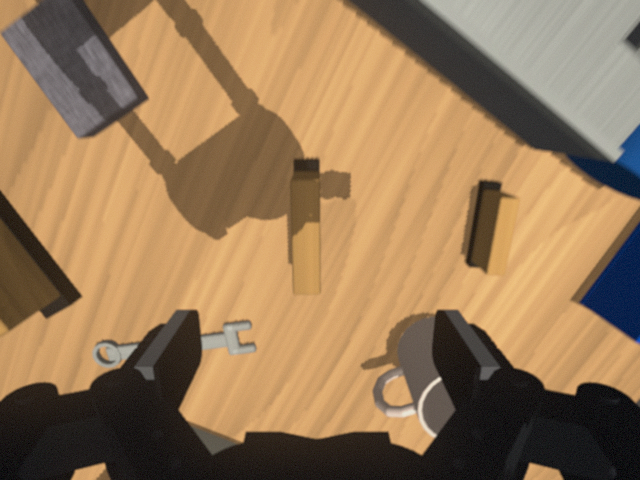

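The wrist view shows the scraper grip's top face with corners near (291,180), (319,178), (294,294) and (321,294). The mug is at (430,390), beyond the right finger. Measuring the pose.

```bash
python3 - <<'E'
from h import *
p=np.load("w1.npy",allow_pickle=True).item()
P=[onz(p,u,.07) for u in [(290.5,179),(319,178),(294,294),(321,294)]]
print(np.round(P,4)); near=(P[0]+P[1])/2;far=(P[2]+P[3])/2
print((near+far)/2,np.linalg.norm(near-far),np.linalg.norm(P[0]-P[1]),np.degrees(np.arctan2(*(far-near)[::-1])))
for u in [(423,375),(470,375),(400,330),(430,318),(440,440)]: print(onz(p,u,.08))
print(bot.read_state()["tool_pos"])
E
```

```text
[[ 0.4974 -0.2586]
 [ 0.5172 -0.2479]
 [ 0.5426 -0.347 ]
 [ 0.5635 -0.3366]]
[ 0.53015894 -0.29750672] 0.09964985557398265 0.0225357641521688 -62.68795422267695
[ 0.67892431 -0.36283145]
[ 0.71694951 -0.3441249 ]
[ 0.63753176 -0.33252938]
[ 0.65475338 -0.31112969]
[ 0.73127063 -0.41816967]
[ 0.52742202 -0.27960035  0.23443527]
```

jog_arm(
  plan=[
    {"claw": 0.3,"x": 0,"y": 0,"z": 0.04,"turn": 0},
    {"claw": 0.3,"x": 0,"y": 0,"z": 0,"turn": 0},
  ],
)

```text
time: 2.95
tool_pos: [0.5255, -0.2719, 0.1979]
tcp_rot: [-1.649, -2.663, 0.0]
wrist_force: [-0.5, 0.2, 0.1]
width: 0.703
```

```bash
cat >> h.py <<'E'
def go(x,y,z,yaw):  # yaw: world angle of tool y axis, deg; print the turn, then shift in tool axes after the turn
    s=bot.read_state(); r=R.from_rotvec(s["tcp_rot"]).as_matrix(); a=np.degrees(np.arctan2(r[1,1],r[0,1]))
    t=(a-yaw+180)%360-180; b=np.radians(yaw); Y=np.array([np.cos(b),np.sin(b)]); X=np.array([-Y[1],Y[0]])
    d=np.array([x,y,z])-s["tool_pos"]
    print("t",round(s["time"],2),"pos",s["tool_pos"].round(4),"yaw %.2f"%a,"tilt %.3f"%np.arccos(-r[2,2]),"F",s["wrist_force"].round(1),"w %.3f"%s["width"],"| turn %.2f x %.4f y %.4f z %.4f"%(t,X@d[:2],Y@d[:2],-d[2]))
E
python3 - <<'E'
from h import *
p=bot.camera_params("wrist");im=bot.read_camera("wrist");cv2.imwrite("pics/w2.png",im[:,:,::-1])
print(np.array(p["world_to_cam"]).tolist())
go(.531,-.294,.031,27)
E
```

```text
[[0.8953501003443277, 0.4453361035098344, -0.004894152028907242, -0.3483276280621754], [-0.42793054031965605, 0.8572077969611295, -0.2864790489560723, 0.48487737656784435], [-0.12338415812060781, 0.2585934023515036, 0.9580740064239001, -0.21320926398205362], [0.0, 0.0, 0.0, 1.0]]
t 3.0 pos [ 0.527  -0.2724  0.2005] yaw 26.52 tilt 0.005 F [0.4 0.5 1.1] w 0.696 | turn -0.48 x -0.0210 y -0.0062 z 0.1695
```

View pics/w2.png

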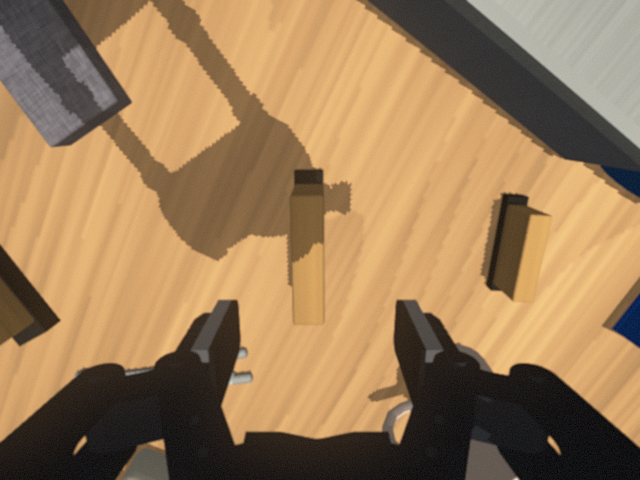

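The scraper's top face now runs from (290,193)/(323,193) to (293,324)/(325,324).

```bash
python3 - <<'E'
from h import *
p=bot.camera_params("wrist")
P=[onz(p,u,.07) for u in [(290,193),(323,193),(293,324),(325,324)]]
near=(P[0]+P[1])/2;far=(P[2]+P[3])/2;c=(near+far)/2
print(c,np.linalg.norm(near-far),np.linalg.norm(P[0]-P[1]),np.degrees(np.arctan2(*(far-near)[::-1]))+90)
go(*c,.031,27)
E
```

```text
[ 0.53206328 -0.29803712] 0.10169628659983837 0.022939261978234208 27.135040009771537
t 3.0 pos [ 0.527  -0.2724  0.2005] yaw 26.52 tilt 0.005 F [0.4 0.5 1.1] w 0.696 | turn -0.48 x -0.0251 y -0.0071 z 0.1695
```

jog_arm(
  plan=[
    {"claw": 0.3,"x": -0.012,"y": -0.0035,"z": 0.02,"turn": -0.5},
    {"claw": 0.3,"x": -0.012,"y": -0.0035,"z": 0.02,"turn": 0},
    {"claw": 0.3,"x": 0,"y": 0,"z": 0.04,"turn": 0},
    {"claw": 0.3,"x": 0,"y": 0,"z": 0.04,"turn": 0},
    {"claw": 0.3,"x": 0,"y": 0,"z": 0.03,"turn": 0},
    {"claw": 0.3,"x": 0,"y": 0,"z": 0.015,"turn": 0},
    {"claw": 0.3,"x": 0,"y": 0,"z": 0,"turn": 0},
  ],
)

```text
time: 3.88
tool_pos: [0.5322, -0.2977, 0.0359]
tcp_rot: [-1.64, -2.677, 0.0]
wrist_force: [-0.0, -0.5, -0.8]
width: 0.703
```

```bash
python3 - <<'E'
from h import *
go(.532,-.297,.031,27)
E
```

```text
t 3.88 pos [ 0.5322 -0.2977  0.0359] yaw 27.02 tilt 0.002 F [-0.  -0.5 -0.8] w 0.703 | turn 0.02 x 0.0007 y 0.0001 z 0.0049
```

jog_arm(
  plan=[
    {"claw": 0.3,"x": 0,"y": 0,"z": 0.004,"turn": 0},
    {"claw": 1,"x": 0,"y": 0,"z": 0,"turn": 0},
    {"claw": 1,"x": 0,"y": 0,"z": 0,"turn": 0},
    {"claw": 1,"x": 0,"y": 0,"z": 0,"turn": 0},
    {"claw": 1,"x": 0,"y": 0,"z": 0,"turn": 0},
    {"claw": 1,"x": 0,"y": 0,"z": 0,"turn": 0},
    {"claw": 1,"x": 0,"y": 0,"z": 0,"turn": 0},
  ],
  newtons=60,
)

```text
time: 4.75
tool_pos: [0.5339, -0.2983, 0.0344]
tcp_rot: [1.64, 2.677, 0.0]
wrist_force: [1.2, 0.8, 6.1]
width: 0.275
```

```bash
python3 - <<'E'
from h import *
go(.5773+.045*.99,-.0373-.045*.143,.24,-8.2)
E
```

```text
t 4.75 pos [ 0.5339 -0.2983  0.0344] yaw 27.03 tilt 0.002 F [1.2 0.8 6.1] w 0.275 | turn 35.23 x 0.2645 y 0.0508 z -0.2056
```

jog_arm(
  plan=[
    {"claw": 1,"x": 0,"y": 0,"z": -0.04,"turn": 0},
    {"claw": 1,"x": 0,"y": 0,"z": -0.055,"turn": 8.8},
    {"claw": 1,"x": 0,"y": 0,"z": -0.055,"turn": 8.8},
    {"claw": 1,"x": 0,"y": 0,"z": -0.055,"turn": 8.8},
    {"claw": 1,"x": 0,"y": 0,"z": 0,"turn": 8.8},
    {"claw": 1,"x": 0,"y": 0,"z": 0,"turn": 0},
  ],
)

```text
time: 5.5
tool_pos: [0.5326, -0.2977, 0.2383]
tcp_rot: [-2.372, -2.059, 0.0]
wrist_force: [-1.5, -0.3, -1.5]
width: 0.275
```

```bash
python3 - <<'E'
from h import *
go(.5773+.045*.99,-.0373-.045*.143,.24,-8.2)
E
```

```text
t 5.5 pos [ 0.5326 -0.2977  0.2383] yaw -8.08 tilt 0.000 F [-1.5 -0.3 -1.5] w 0.275 | turn 0.12 x 0.2641 y 0.0521 z -0.0017
```

jog_arm(
  plan=[
    {"claw": 1,"x": 0.044,"y": 0.0087,"z": 0,"turn": 0},
    {"claw": 1,"x": 0.044,"y": 0.0087,"z": 0,"turn": 0},
    {"claw": 1,"x": 0.044,"y": 0.0087,"z": 0,"turn": 0},
    {"claw": 1,"x": 0.044,"y": 0.0087,"z": 0,"turn": 0},
    {"claw": 1,"x": 0.044,"y": 0.0087,"z": 0,"turn": 0},
    {"claw": 1,"x": 0.044,"y": 0.0087,"z": 0,"turn": 0},
    {"claw": 1,"x": 0,"y": 0,"z": 0.04,"turn": 0},
    {"claw": 1,"x": 0,"y": 0,"z": 0.04,"turn": 0},
    {"claw": 1,"x": 0,"y": 0,"z": 0,"turn": 0},
  ],
)

```text
time: 6.62
tool_pos: [0.6172, -0.0432, 0.1517]
tcp_rot: [-2.364, -2.055, 0.014]
wrist_force: [-0.8, -0.9, -1.2]
width: 0.274
```

```bash
python3 - <<'E'
from h import *
go(.5773+.045*.99,-.0373-.045*.143,.136,-8.2)
a=bot.read_camera("scene")[160:340,200:400,::-1];b=bot.read_camera("wrist")[:,:,::-1]
a=cv2.resize(a,(400,360));b=cv2.resize(b,(400,300))
m=np.zeros((360,800,3),np.uint8);m[:,:400]=a;m[:300,400:]=b;cv2.imwrite("pics/m3.png",m)
E
```

```text
t 6.62 pos [ 0.6172 -0.0432  0.1517] yaw -8.01 tilt 0.013 F [-0.8 -0.9 -1.2] w 0.274 | turn 0.19 x 0.0001 y 0.0047 z 0.0157
```

View pics/m3.png

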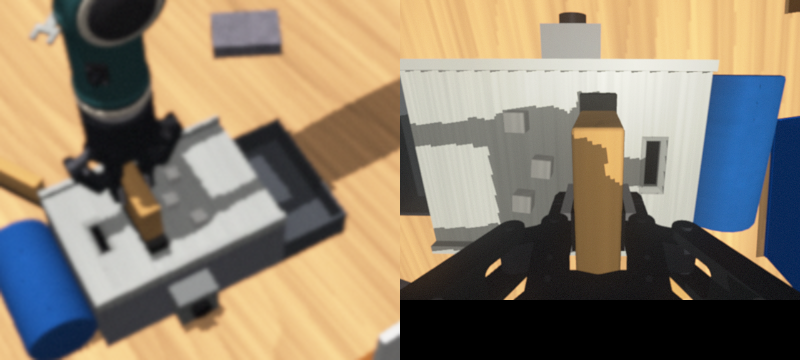

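The scraper sits between the chips and the window, clear of both. I'll lower it until it just hovers above the plate.

jog_arm(
  plan=[
    {"claw": 1,"x": 0,"y": 0,"z": 0.007,"turn": 0.1},
    {"claw": 1,"x": 0,"y": 0,"z": 0.007,"turn": 0.1},
    {"claw": 1,"x": 0,"y": 0,"z": 0,"turn": 0},
  ],
)

```text
time: 7.1
tool_pos: [0.6219, -0.0441, 0.1441]
tcp_rot: [-2.378, -2.053, 0.0]
wrist_force: [-0.5, -0.2, -1.5]
width: 0.271
```

```bash
python3 - <<'E'
from h import *
go(.5773-.106*.99,-.0373+.106*.143,.137,-8.2)
E
```

```text
t 7.1 pos [ 0.6219 -0.0441  0.1441] yaw -8.38 tilt 0.000 F [-0.5 -0.2 -1.5] w 0.271 | turn -0.18 x 0.0004 y -0.1511 z 0.0071
```

jog_arm(
  plan=[
    {"claw": 1,"x": 0,"y": 0,"z": 0.003,"turn": 0},
    {"claw": 1,"x": 0,"y": 0,"z": 0,"turn": 0},
    {"claw": 1,"x": 0,"y": 0,"z": 0,"turn": 0},
  ],
)

```text
time: 7.48
tool_pos: [0.6222, -0.044, 0.1414]
tcp_rot: [2.378, 2.053, 0.0]
wrist_force: [-0.3, -0.4, -1.5]
width: 0.271
```

```bash
python3 - <<'E'
from h import *
go(.5773-.106*.99,-.0373+.106*.143,.137,-8.2)
E
```

```text
t 7.47 pos [ 0.6222 -0.044   0.1414] yaw -8.37 tilt 0.000 F [-0.3 -0.4 -1.5] w 0.271 | turn -0.17 x 0.0002 y -0.1514 z 0.0044
```

jog_arm(
  plan=[
    {"claw": 1,"x": 0,"y": 0,"z": 0.004,"turn": 0},
    {"claw": 1,"x": 0,"y": -0.017,"z": 0,"turn": 0},
    {"claw": 1,"x": 0,"y": -0.017,"z": 0,"turn": 0},
    {"claw": 1,"x": 0,"y": -0.017,"z": 0,"turn": 0},
    {"claw": 1,"x": 0,"y": -0.017,"z": 0,"turn": 0},
    {"claw": 1,"x": 0,"y": -0.017,"z": 0,"turn": 0},
    {"claw": 1,"x": 0,"y": -0.017,"z": 0,"turn": 0},
    {"claw": 1,"x": 0,"y": -0.017,"z": 0,"turn": 0},
    {"claw": 1,"x": 0,"y": -0.017,"z": 0,"turn": 0},
    {"claw": 1,"x": 0,"y": 0,"z": 0,"turn": 0},
  ],
)

```text
time: 8.72
tool_pos: [0.4861, -0.0239, 0.137]
tcp_rot: [-2.377, -2.053, 0.001]
wrist_force: [-0.1, -0.2, -0.6]
width: 0.271
```

```bash
python3 - <<'E'
from h import *
go(.5773-.108*.99,-.0373+.108*.143,.137,-8.2)
E
```

```text
t 8.72 pos [ 0.4861 -0.0239  0.137 ] yaw -8.37 tilt 0.001 F [-0.1 -0.2 -0.6] w 0.271 | turn -0.17 x -0.0002 y -0.0159 z 0.0000
```

jog_arm(
  plan=[
    {"claw": 1,"x": 0,"y": -0.01,"z": 0,"turn": 0},
    {"claw": 1,"x": 0,"y": -0.01,"z": 0,"turn": 0},
    {"claw": 1,"x": 0,"y": 0,"z": 0,"turn": 0},
    {"claw": 1,"x": 0,"y": 0,"z": -0.04,"turn": 0},
    {"claw": 1,"x": 0,"y": 0,"z": -0.05,"turn": 0},
    {"claw": 1,"x": 0,"y": 0,"z": -0.03,"turn": 0},
  ],
)

```text
time: 9.48
tool_pos: [0.4692, -0.0214, 0.2602]
tcp_rot: [2.376, 2.051, 0.004]
wrist_force: [1.1, -0.1, -1.1]
width: 0.269
```

```bash
python3 - <<'E'
from h import *
go(.46,-.25,.24,-8.2)
a=bot.read_camera("scene")[180:340,210:390,::-1];b=bot.read_camera("top")[100:300,220:420,::-1]
a=cv2.resize(a,(450,400));b=cv2.resize(b,(350,350))
m=np.zeros((400,800,3),np.uint8);m[:,:450]=a;m[:350,450:]=b;cv2.imwrite("pics/m4.png",m)
E
```

```text
t 9.47 pos [ 0.4692 -0.0214  0.2602] yaw -8.38 tilt 0.004 F [ 1.1 -0.1 -1.1] w 0.269 | turn -0.18 x -0.2276 y 0.0235 z 0.0202
```

View pics/m4.png

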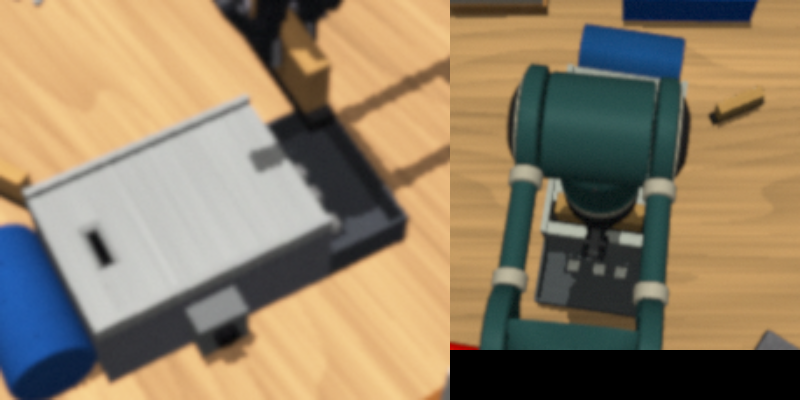

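All three chips lie in the tray, at (573,266), (599,269) and (621,272) in the right panel. I'll put the scraper back near its original spot.

```bash
python3 - <<'E'
from h import *
go(.53,-.285,.26,-8.4)
E
```

```text
t 9.57 pos [ 0.4709 -0.0216  0.262 ] yaw -8.37 tilt 0.009 F [-0.4 -0.  -1.3] w 0.272 | turn 0.03 x -0.2520 y 0.0969 z 0.0020
```

jog_arm(
  plan=[
    {"claw": 1,"x": -0.0504,"y": 0.0194,"z": 0,"turn": 0},
    {"claw": 1,"x": -0.0504,"y": 0.0194,"z": 0,"turn": 0},
    {"claw": 1,"x": -0.0504,"y": 0.0194,"z": 0,"turn": 0},
    {"claw": 1,"x": -0.0504,"y": 0.0194,"z": 0,"turn": 0},
    {"claw": 1,"x": -0.0504,"y": 0.0194,"z": 0,"turn": 0},
    {"claw": 1,"x": 0,"y": 0,"z": 0.05,"turn": 0},
    {"claw": 1,"x": 0,"y": 0,"z": 0.05,"turn": 0},
    {"claw": 1,"x": 0,"y": 0,"z": 0.05,"turn": 0},
    {"claw": 1,"x": 0,"y": 0,"z": 0.04,"turn": 0},
    {"claw": 1,"x": 0,"y": 0,"z": 0,"turn": 0},
  ],
)

```text
time: 10.82
tool_pos: [0.5226, -0.2821, 0.0614]
tcp_rot: [-2.369, -2.046, 0.006]
wrist_force: [-0.6, -0.5, -0.5]
width: 0.274
```

```bash
python3 - <<'E'
from h import *
go(.53,-.285,.0365,-8.4)
E
```

```text
t 10.82 pos [ 0.5226 -0.2821  0.0614] yaw -8.38 tilt 0.012 F [-0.6 -0.5 -0.5] w 0.274 | turn 0.02 x -0.0018 y 0.0077 z 0.0249
```

jog_arm(
  plan=[
    {"claw": 1,"x": 0,"y": 0,"z": 0,"turn": 0},
    {"claw": 1,"x": 0,"y": 0,"z": 0.012,"turn": 0},
    {"claw": 1,"x": 0,"y": 0,"z": 0.008,"turn": 0},
    {"claw": 1,"x": 0,"y": 0,"z": 0,"turn": 0},
    {"claw": 1,"x": 0,"y": 0,"z": 0,"turn": 0},
  ],
)

```text
time: 11.45
tool_pos: [0.5272, -0.2847, 0.0475]
tcp_rot: [2.377, 2.053, 0.0]
wrist_force: [-0.5, 0.4, -1.5]
width: 0.272
```

jog_arm(
  plan=[
    {"claw": 1,"x": 0,"y": 0,"z": 0.006,"turn": 0},
    {"claw": 1,"x": 0,"y": 0,"z": 0.005,"turn": 0},
    {"claw": 1,"x": 0,"y": 0,"z": 0.002,"turn": 0},
    {"claw": 1,"x": 0,"y": 0,"z": 0,"turn": 0},
    {"claw": 1,"x": 0,"y": 0,"z": 0,"turn": 0},
  ],
)

```text
time: 12.08
tool_pos: [0.527, -0.2846, 0.0344]
tcp_rot: [-2.378, -2.053, 0.0]
wrist_force: [-1.3, 2.3, 3.3]
width: 0.272
```

It's in contact with the bench, so I'll release and raise.

jog_arm(
  plan=[
    {"claw": 0.3,"x": 0,"y": 0,"z": 0,"turn": 0},
    {"claw": 0.3,"x": 0,"y": 0,"z": 0,"turn": 0},
    {"claw": 0.3,"x": 0,"y": 0,"z": 0,"turn": 0},
    {"claw": 0.3,"x": 0,"y": 0,"z": 0,"turn": 0},
    {"claw": 0.3,"x": 0,"y": 0,"z": -0.03,"turn": 0},
    {"claw": 0.3,"x": 0,"y": 0,"z": -0.06,"turn": 0},
    {"claw": 0.3,"x": 0,"y": 0,"z": -0.06,"turn": 0},
    {"claw": 0.3,"x": 0,"y": 0,"z": -0.06,"turn": 0},
    {"claw": 0.3,"x": 0,"y": 0,"z": -0.06,"turn": 0},
    {"claw": 0.3,"x": 0,"y": 0,"z": 0,"turn": 0},
  ],
)

```text
time: 13.32
tool_pos: [0.5301, -0.2865, 0.3122]
tcp_rot: [2.368, 2.045, 0.007]
wrist_force: [0.7, -0.5, 0.1]
width: 0.702
```

```bash
python3 - <<'E'
from h import *
go(.46,.24,.3,-8.4)
a=cv2.imread("pics/top0.png")[200:260,135:220]
T=bot.camera_params("top");S=bot.camera_params("scene")
# tops of bars: bright pixels
for n,P in (("top",T),("scene",S)):
    im=cv2.imread(f"pics/{n}0.png"); g=im.min(axis=2)
    m=(g>150).astype(np.uint8)
    x0,x1,y0,y1=(140,215,205,255) if n=="top" else (365,450,310,410)
    k,l,st,c=cv2.connectedComponentsWithStats(m[y0:y1,x0:x1])
    for i in range(1,k):
        if st[i,4]<8: continue
        pts=np.argwhere(l==i)[:,::-1].astype(np.float32)+[x0,y0]
        r=cv2.minAreaRect(pts.astype(np.float32)); 
        b=cv2.boxPoints(r)
        for z in (.15,.105,.095):
            w=np.array([onz(P,q,z) for q in b]); e=w[1]-w[0];f=w[2]-w[1]
            if np.linalg.norm(f)>np.linalg.norm(e): e=f
            print(n,st[i,4],np.round(c[i]+[x0,y0],1),z,onz(P,c[i]+[x0,y0],z).round(4),"L %.3f ang %.1f"%(np.linalg.norm(e),np.degrees(np.arctan2(e[1],e[0]))%180))
E
```

```text
t 13.32 pos [ 0.5301 -0.2865  0.3122] yaw -8.37 tilt 0.013 F [ 0.7 -0.5  0.1] w 0.702 | turn 0.03 x 0.5106 y -0.1462 z 0.0122
top 55 [149.7 225.2] 0.15 [0.4859 0.3389] L 0.052 ang 177.0
top 55 [149.7 225.2] 0.105 [0.4945 0.3543] L 0.054 ang 177.0
top 55 [149.7 225.2] 0.095 [0.4964 0.3578] L 0.054 ang 177.0
top 61 [169.  227.5] 0.15 [0.4806 0.294 ] L 0.051 ang 175.8
top 61 [169.  227.5] 0.105 [0.4889 0.3076] L 0.054 ang 175.8
top 61 [169.  227.5] 0.095 [0.4907 0.3106] L 0.054 ang 175.8
top 49 [184.8 222.6] 0.15 [0.492  0.2579] L 0.035 ang 178.3
top 49 [184.8 222.6] 0.105 [0.5008 0.2699] L 0.037 ang 178.3
top 49 [184.8 222.6] 0.095 [0.5028 0.2726] L 0.037 ang 178.3
scene 18 [445.2 317.3] 0.15 [0.4048 0.3024] L 0.030 ang 77.2
scene 18 [445.2 317.3] 0.105 [0.3812 0.2925] L 0.031 ang 77.2
scene 18 [445.2 317.3] 0.095 [0.376  0.2903] L 0.032 ang 77.2
scene 115 [397.9 324.3] 0.15 [0.4931 0.2556] L 0.043 ang 177.3
scene 115 [397.9 324.3] 0.105 [0.4738 0.2434] L 0.045 ang 177.3
scene 115 [397.9 324.3] 0.095 [0.4696 0.2407] L 0.045 ang 177.3
scene 154 [412.9 350.8] 0.15 [0.5082 0.3155] L 0.059 ang 177.6
scene 154 [412.9 350.8] 0.105 [0.4897 0.3063] L 0.062 ang 177.6
scene 154 [412.9 350.8] 0.095 [0.4856 0.3042] L 0.062 ang 177.6
scene 168 [426.7 373.2] 0.15 [0.5184 0.3643] L 0.059 ang 176.2
scene 168 [426.7 373.2] 0.105 [0.5004 0.3575] L 0.062 ang 176.2
scene 168 [426.7 373.2] 0.095 [0.4964 0.356 ] L 0.062 ang 176.2
```

jog_arm(
  plan=[
    {"claw": 0.4,"x": 0.0532,"y": -0.0116,"z": 0,"turn": 0},
    {"claw": 0.4,"x": 0.0532,"y": -0.0116,"z": 0,"turn": 0},
    {"claw": 0.4,"x": 0.0532,"y": -0.0116,"z": 0,"turn": 0},
    {"claw": 0.4,"x": 0.0532,"y": -0.0116,"z": 0,"turn": 0},
    {"claw": 0.4,"x": 0.0532,"y": -0.0116,"z": 0,"turn": 0},
    {"claw": 0.4,"x": 0.0532,"y": -0.0116,"z": 0,"turn": 0},
    {"claw": 0.4,"x": 0.0532,"y": -0.0116,"z": 0,"turn": 0},
    {"claw": 0.4,"x": 0.0532,"y": -0.0116,"z": 0,"turn": 0},
    {"claw": 0.4,"x": 0.0532,"y": -0.0116,"z": 0,"turn": 0},
    {"claw": 0.4,"x": 0.0532,"y": -0.0116,"z": 0,"turn": 0},
  ],
)

```text
time: 14.58
tool_pos: [0.4889, 0.26, 0.3029]
tcp_rot: [-2.377, -2.053, 0.002]
wrist_force: [0.5, -0.0, 0.7]
width: 0.602
```

jog_arm(
  plan=[
    {"claw": 0.4,"x": 0,"y": 0,"z": 0,"turn": -10.6},
    {"claw": 0.4,"x": 0,"y": 0,"z": 0,"turn": -10.6},
    {"claw": 0.4,"x": 0,"y": 0,"z": 0,"turn": -10.6},
    {"claw": 0.4,"x": 0,"y": 0,"z": 0,"turn": -10.6},
    {"claw": 0.4,"x": 0,"y": 0,"z": 0,"turn": -10.6},
    {"claw": 0.4,"x": 0,"y": 0,"z": 0,"turn": -10.6},
    {"claw": 0.4,"x": 0,"y": 0,"z": 0,"turn": -10.6},
    {"claw": 0.4,"x": 0,"y": 0,"z": 0,"turn": -10.6},
    {"claw": 0.4,"x": 0,"y": 0,"z": 0,"turn": -10.6},
    {"claw": 0.4,"x": 0,"y": 0,"z": 0,"turn": 0},
  ],
)

```text
time: 15.82
tool_pos: [0.4893, 0.2583, 0.3029]
tcp_rot: [-0.085, -3.139, 0.001]
wrist_force: [-0.7, -0.0, 0.2]
width: 0.601
```

```bash
cat > bars.py <<'E'
from h import *
go(.4925,.2565,.25,87)
p=bot.camera_params("wrist");im=bot.read_camera("wrist");cv2.imwrite("pics/w5.png",im[:,:,::-1])
print("pred",proj(p,(.4925,.2565,.15)),proj(p,(.489,.307,.105)),proj(p,(.666,-.05,.1)))
g=im.min(axis=2);k,l,st,c=cv2.connectedComponentsWithStats((g>150).astype(np.uint8))
for i in range(1,k):
    if st[i,4]<200 or st[i,4]>30000: continue
    b=cv2.boxPoints(cv2.minAreaRect(np.argwhere(l==i)[:,::-1].astype(np.float32)))
    w=np.array([onz(p,q,.15) for q in b]); e,f=w[1]-w[0],w[2]-w[1]
    if np.linalg.norm(f)>np.linalg.norm(e): e,f=f,e
    print(st[i],w.mean(0).round(4),"L %.3f W %.3f ang %.1f"%(np.linalg.norm(e),np.linalg.norm(f),np.degrees(np.arctan2(e[1],e[0]))%180))
E
python3 bars.py
```

```text
t 15.82 pos [0.4893 0.2583 0.3029] yaw 86.91 tilt 0.002 F [-0.7 -0.   0.2] w 0.601 | turn -0.09 x -0.0033 y -0.0016 z 0.0529
pred [314.68807004 224.65606915] [372.50393373 204.60964708] [ 30.28956678 389.1037409 ]
[331  32  70  15 358] [0.3638 0.2983] L 0.047 W 0.004 ang 79.3
[ 19 148  17  15 211] [0.4279 0.0476] L 0.012 W 0.010 ang 86.6
[ 49 151  16  14 205] [0.431  0.0691] L 0.011 W 0.010 ang 86.6
[ 85 154  16  15 206] [0.4351 0.0954] L 0.011 W 0.010 ang 86.7
[419 175  17  66 786] [0.4843 0.3424] L 0.051 W 0.009 ang 176.5
[366 178  15  61 714] [0.4824 0.3014] L 0.047 W 0.009 ang 176.1
[    0   200   105   220 18958] [0.5624 0.032 ] L 0.205 W 0.080 ang 167.8
[309 216  14  36 474] [0.4998 0.2567] L 0.028 W 0.010 ang 177.1
[310 415  85  23 300] [0.6816 0.279 ] L 0.076 W 0.020 ang 93.7
```

View pics/w5.png

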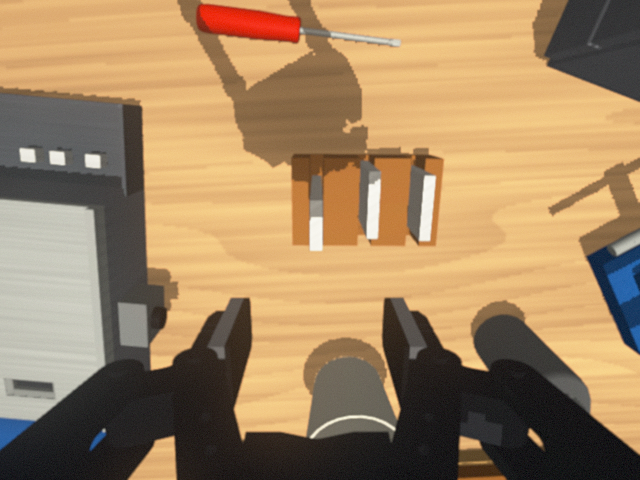

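The tall bar's top is at pixels (316,~213), partly shaded, which puts its centre near (0.494,0.257) at yaw -2.9°. All three chips are still visible in the tray at (28,155), (57,158) and (93,160).

jog_arm(
  plan=[
    {"claw": 0.4,"x": -0.0048,"y": -0.001,"z": 0.02,"turn": 0},
    {"claw": 0.4,"x": 0,"y": 0,"z": 0.05,"turn": 0},
    {"claw": 0.4,"x": 0,"y": 0,"z": 0.05,"turn": 0},
    {"claw": 0.4,"x": 0,"y": 0,"z": 0.035,"turn": 0},
    {"claw": 0.4,"x": 0,"y": 0,"z": 0.015,"turn": 0},
    {"claw": 0.4,"x": 0,"y": 0,"z": 0,"turn": 0},
  ],
)

```text
time: 16.62
tool_pos: [0.4937, 0.2568, 0.1327]
tcp_rot: [-0.083, -3.138, 0.002]
wrist_force: [-0.4, 0.4, 1.1]
width: 0.602
```

```bash
python3 - <<'E'
from h import *
go(.494,.257,.11,87.1)
p=bot.camera_params("wrist");im=bot.read_camera("wrist");cv2.imwrite("pics/w6.png",im[:,:,::-1])
print(proj(p,(.494,.257,.15)))
E
```

```text
t 16.62 pos [0.4937 0.2568 0.1327] yaw 86.98 tilt 0.003 F [-0.4  0.4  1.1] w 0.602 | turn -0.12 x -0.0003 y 0.0003 z 0.0227
[316.9549446 337.7388587]
```

Now lower the rest of the way and grip.

jog_arm(
  plan=[
    {"claw": 0.4,"x": 0,"y": 0,"z": 0.015,"turn": 0},
    {"claw": 0.4,"x": 0,"y": 0,"z": 0.008,"turn": 0},
    {"claw": 0.4,"x": 0,"y": 0,"z": 0,"turn": 0},
    {"claw": 1,"x": 0,"y": 0,"z": 0,"turn": 0},
    {"claw": 1,"x": 0,"y": 0,"z": 0,"turn": 0},
    {"claw": 1,"x": 0,"y": 0,"z": 0,"turn": 0},
    {"claw": 1,"x": 0,"y": 0,"z": 0,"turn": 0},
    {"claw": 1,"x": 0,"y": 0,"z": 0,"turn": 0},
    {"claw": 1,"x": 0,"y": 0,"z": 0,"turn": 0},
  ],
  newtons=60,
)

```text
time: 17.8
tool_pos: [0.495, 0.2575, 0.1118]
tcp_rot: [0.081, 3.14, 0.001]
wrist_force: [1.2, -0.1, 3.7]
width: 0.107
```

```bash
python3 - <<'E'
from h import *
go(.494,.257,.11,87.1)
E
```

```text
t 17.8 pos [0.495  0.2575 0.1118] yaw 87.03 tilt 0.001 F [ 1.2 -0.1  3.7] w 0.107 | turn -0.07 x 0.0010 y -0.0005 z 0.0018
```

Gripped: the width reads 9 mm. Lifting straight up, then turning to the machine's heading.

jog_arm(
  plan=[
    {"claw": 1,"x": 0,"y": 0,"z": -0.015,"turn": 0},
    {"claw": 1,"x": 0,"y": 0,"z": -0.03,"turn": 0},
    {"claw": 1,"x": 0,"y": 0,"z": -0.04,"turn": 0},
    {"claw": 1,"x": 0,"y": 0,"z": -0.04,"turn": 0},
    {"claw": 1,"x": 0,"y": 0,"z": -0.03,"turn": 0},
    {"claw": 1,"x": 0,"y": 0,"z": -0.01,"turn": 0},
    {"claw": 1,"x": 0,"y": 0,"z": 0,"turn": 0},
  ],
)

```text
time: 18.68
tool_pos: [0.4945, 0.2573, 0.2764]
tcp_rot: [0.081, 3.14, 0.0]
wrist_force: [-0.7, 0.3, -1.5]
width: 0.105
```

jog_arm(
  plan=[
    {"claw": 1,"x": 0,"y": 0,"z": 0,"turn": 9.5},
    {"claw": 1,"x": 0,"y": 0,"z": 0,"turn": 9.5},
    {"claw": 1,"x": 0,"y": 0,"z": 0,"turn": 9.5},
    {"claw": 1,"x": 0,"y": 0,"z": 0,"turn": 9.5},
    {"claw": 1,"x": 0,"y": 0,"z": 0,"turn": 9.5},
    {"claw": 1,"x": 0,"y": 0,"z": 0,"turn": 9.5},
    {"claw": 1,"x": 0,"y": 0,"z": 0,"turn": 9.5},
    {"claw": 1,"x": 0,"y": 0,"z": 0,"turn": 9.5},
    {"claw": 1,"x": 0,"y": 0,"z": 0,"turn": 9.5},
    {"claw": 1,"x": 0,"y": 0,"z": 0,"turn": 9.5},
  ],
)

```text
time: 19.92
tool_pos: [0.4933, 0.2567, 0.2734]
tcp_rot: [-2.375, -2.054, 0.007]
wrist_force: [0.2, 0.6, -1.0]
width: 0.111
```

```bash
python3 - <<'E'
from h import *
go(.6665,-.0503,.27,-8.2)
E
```

```text
t 19.93 pos [0.4933 0.2567 0.2734] yaw -8.29 tilt 0.005 F [ 0.2  0.6 -1. ] w 0.111 | turn -0.09 x -0.2792 y 0.2153 z 0.0034
```

jog_arm(
  plan=[
    {"claw": 1,"x": -0.0349,"y": 0.0269,"z": 0,"turn": 0},
    {"claw": 1,"x": -0.0349,"y": 0.0269,"z": 0,"turn": 0},
    {"claw": 1,"x": -0.0349,"y": 0.0269,"z": 0,"turn": 0},
    {"claw": 1,"x": -0.0349,"y": 0.0269,"z": 0,"turn": 0},
    {"claw": 1,"x": -0.0349,"y": 0.0269,"z": 0,"turn": 0},
    {"claw": 1,"x": -0.0349,"y": 0.0269,"z": 0,"turn": 0},
    {"claw": 1,"x": -0.0349,"y": 0.0269,"z": 0,"turn": 0},
    {"claw": 1,"x": -0.0349,"y": 0.0269,"z": 0,"turn": 0},
    {"claw": 1,"x": 0,"y": 0,"z": 0,"turn": 0},
    {"claw": 1,"x": 0,"y": 0,"z": 0,"turn": 0},
  ],
)

```text
time: 21.18
tool_pos: [0.6678, -0.0488, 0.2738]
tcp_rot: [-2.369, -2.059, 0.004]
wrist_force: [0.6, 0.4, -1.0]
width: 0.106
```

```bash
python3 - <<'E'
from h import *
go(.6665,-.0503,.24,-8.2)
p=bot.camera_params("wrist");im=bot.read_camera("wrist");cv2.imwrite("pics/w7.png",im[:,:,::-1]);np.save("w7.npy",p,allow_pickle=True)
s=bot.read_camera("scene");cv2.imwrite("pics/s7.png",s[:,:,::-1])
m=np.zeros((600,800,3),np.uint8);m[:360,:480]=cv2.resize(im[:,:,::-1],(480,360))
m[:,480:]=cv2.resize(s[180:330,210:290,::-1],(320,600),interpolation=cv2.INTER_CUBIC)
pt=proj(p,(.6665,-.0503,.1));print(pt,proj(bot.camera_params("scene"),(.6665,-.0503,.1)))
x,y=np.clip(pt,60,[580,420]).astype(int); m[360:,:480]=cv2.resize(im[y-60:y+60,x-120:x+120,::-1] if x>=120 else im[y-60:y+60,:240,::-1],(480,240),interpolation=cv2.INTER_CUBIC); print("crop at",x,y)
cv2.imwrite("pics/m7.png",m)
E
```

```text
t 21.18 pos [ 0.6678 -0.0488  0.2738] yaw -8.01 tilt 0.004 F [ 0.6  0.4 -1. ] w 0.106 | turn 0.19 x -0.0016 y -0.0010 z 0.0338
[316.38614709 215.92788505] [248.79349698 278.03196842]
crop at 316 215
```

View pics/m7.png

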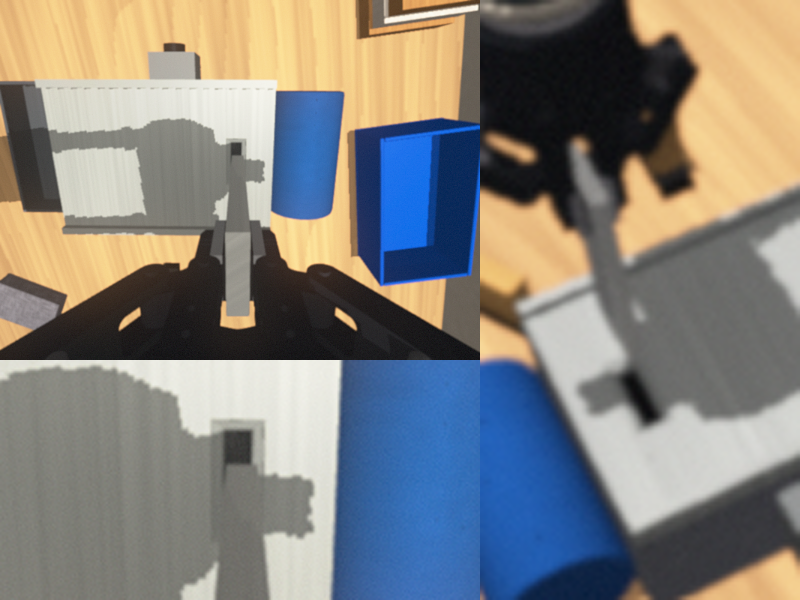

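In the wrist view the bar hangs above the window. The window's outer +y edge is at about row 185, the bar's lower end at about row 207, and its top face spans rows 311–420. I'll refine this with profiles.

```bash
python3 - <<'E'
from h import *
g=cv2.cvtColor(cv2.imread("pics/w7.png"),cv2.COLOR_BGR2GRAY).astype(int)
print("col 314-318, y170-220",g[170:220,312:318].mean(1).astype(int))
print("y300-325",g[300:325,312:320].mean(1).astype(int)); print("y405-430",g[405:430,312:320].mean(1).astype(int))
for y in (188,196,203,212,220,340,400): print(y,g[y-1:y+2,290:345].mean(0).astype(int))
E
```

```text
col 314-318, y170-220 [232 232 231 232 231 231 230 230 230 230 230 229 230 226 200 173 169 175
 167 137  94  63  60  60  59  60  60  58  58  58  56  58  55  54  55  57
  71  96 112 118 117 117 117 116 117 117 117 116 116 116]
y300-325 [109 110 109 110 109 108 108 109 114 128 145 153 154 154 156 157 157 160
 160 159 160 158 156 156 156]
y405-430 [148 148 148 148 148 148 149 147 147 149 149 148 148 150 148 149 164 188
 194 193 191 189 190 190 191]
188 [219 226 229 226 226 226 226 226 227 229 223 201 185 186 186 182 176 168
 162 158 159 159 160 159 160 161 159 159 160 159 160 160 165 169 175 175
 168 167 197 223 227 226 225 226 228 231 232 233 232 232 231 228 227 228
 230]
196 [131 133 132 133 131 131 132 133 132 134 129 123 115 116 118 119 111  97
  73  61  61  62  62  60  56  62  56  59  57  54  56  83 130 158 174 175
 172 177 200 221 224 224 225 225 227 229 231 231 231 230 228 225 225 227
 228]
203 [131 133 134 131 130 131 130 130 133 133 129 120 116 116 116 116 112  92
  70  55  52  54  54  56  54  57  54  55  56  54  57  90 139 165 173 172
 170 176 197 220 224 223 222 223 225 227 2
[... 252 characters left out ...]
192 185
 187]
220 [127 129 128 129 128 128 125 126 128 127 127 119 113 112 113 113 112 107
 110 111 113 116 116 115 117 115 116 118 117 117 118 118 117 120 119 119
 119 118 122 125 126 128 127 126 129 129 130 131 130 129 128 126 127 128
 129]
340 [103 104 103 104 105  96  74  50  40  62 103 136 149 148 148 149 149 149
 150 150 150 150 152 149 151 148 151 149 150 150 149 151 150 151 150 151
 150 151 152 151 153 151 146 117  77  47  47  68  94 105 106 105 104 106
 104]
400 [ 39  34  38  34  34  60  86  92  88  82  94 119 137 148 148 147 151 149
 151 152 152 150 151 151 151 152 150 148 149 150 149 149 148 148 147 148
 148 149 150 149 148 145 131 106  90  88  94  91  67  38  35  37  39  38
  37]
```

```bash
python3 - <<'E'
from h import *
p=np.load("w7.npy",allow_pickle=True).item()
s=bot.read_state(); tcp=np.array([.6678,-.0488,.2738]);zb=tcp[2]-.1018;zt=zb+.14
b=np.radians(-8.2);Y=np.array([np.cos(b),np.sin(b)]);X=np.array([-Y[1],Y[0]])  # machine x=Y, machine y=X
def f(n,u,z): w=onz(p,u,z);d=w-tcp[:2];print(n,w.round(4),"mach x %.4f y %.4f rel tcp"%(Y@d,X@d))
f("win outer +y",(314.1,184.3),.1);f("win slot +y",(314.4,189.8),.095)
f("outer L",(300.8,196),.1);f("outer R",(327.8,196),.1);f("slot L",(307.5,200),.095);f("slot R",(321.4,200),.095)
f("bar bot L",(308.5,210),zb);f("bar bot R",(323.6,210),zb);f("bar bot +y",(316,207),zb)
f("bar top +y",(316,309.7),zt);f("bar top -y",(316,421.2),zt);f("bar top L",(300.5,400),zt);f("bar top R",(332.6,400),zt)
# scene: bar bottom & window
S=bot.camera_params("scene");print(proj(S,(.6678,-.0488,.172)))
E
```

```text
win outer +y [ 0.6683 -0.0243] mach x -0.0030 y 0.0243 rel tcp
win slot +y [ 0.6678 -0.0296] mach x -0.0028 y 0.0190 rel tcp
outer L [ 0.6564 -0.0322] mach x -0.0137 y 0.0148 rel tcp
outer R [ 0.6779 -0.0352] mach x 0.0081 y 0.0149 rel tcp
slot L [ 0.661  -0.0372] mach x -0.0084 y 0.0105 rel tcp
slot R [ 0.6723 -0.0388] mach x 0.0030 y 0.0106 rel tcp
bar bot L [ 0.6649 -0.0286] mach x -0.0058 y 0.0195 rel tcp
bar bot R [ 0.6743 -0.03  ] mach x 0.0037 y 0.0196 rel tcp
bar bot +y [ 0.6698 -0.0274] mach x -0.0011 y 0.0215 rel tcp
bar top +y [ 0.6706 -0.0275] mach x -0.0003 y 0.0215 rel tcp
bar top -y [ 0.665  -0.0668] mach x -0.0002 y -0.0183 rel tcp
bar top L [ 0.6613 -0.0581] mach x -0.0051 y -0.0101 rel tcp
bar top R [ 0.6713 -0.0595] mach x 0.0050 y -0.0100 rel tcp
[244.69210626 261.86982574]
```

The views agree: the bar needs about -3.5 mm in tool x and -2 mm in tool y. I'll lower it to just above the plate and recheck.

jog_arm(
  plan=[
    {"claw": 1,"x": -0.0035,"y": -0.002,"z": 0,"turn": 0.2},
    {"claw": 1,"x": 0,"y": 0,"z": 0.02,"turn": 0},
    {"claw": 1,"x": 0,"y": 0,"z": 0.03,"turn": 0},
    {"claw": 1,"x": 0,"y": 0,"z": 0.01,"turn": 0},
    {"claw": 1,"x": 0,"y": 0,"z": 0,"turn": 0},
    {"claw": 1,"x": 0,"y": 0,"z": 0,"turn": 0},
  ],
)

```text
time: 22.02
tool_pos: [0.6672, -0.0523, 0.2174]
tcp_rot: [2.373, 2.057, 0.002]
wrist_force: [1.0, -0.2, -1.2]
width: 0.109
```

```bash
python3 - <<'E'
from h import *
go(.6653,-.052,.162,-8.2)
s=bot.read_state()
p=bot.camera_params("wrist");im=bot.read_camera("wrist");cv2.imwrite("pics/w8.png",im[:,:,::-1]);np.save("w8.npy",dict(p,tcp=s["tool_pos"]),allow_pickle=True)
pt=proj(p,(.6655,-.0523,.1)).astype(int);print(pt)
x0,y0=260,pt[1]-90
print(x0,y0);cv2.imwrite("pics/c8.png",cv2.resize(im[y0:y0+120,x0:x0+120,::-1],None,fx=5,fy=5,interpolation=cv2.INTER_CUBIC))
E
```

```text
t 22.02 pos [ 0.6672 -0.0523  0.2174] yaw -8.17 tilt 0.002 F [ 1.  -0.2 -1.2] w 0.109 | turn 0.03 x -0.0000 y -0.0019 z 0.0554
[314 233]
260 143
```

View pics/c8.png

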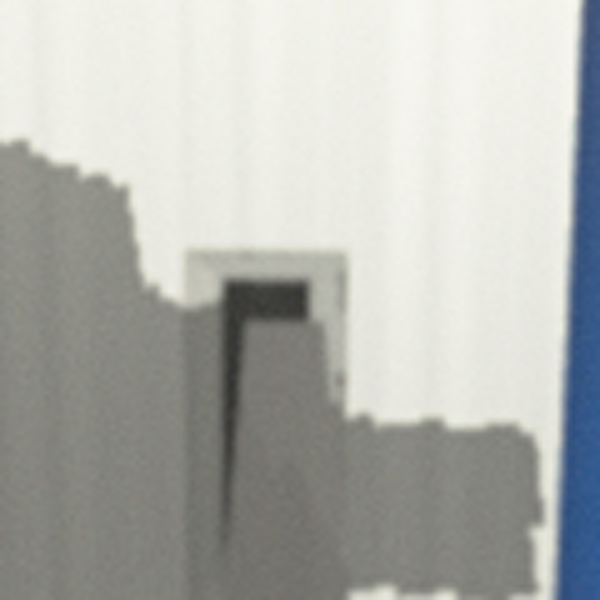

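The close view (last picture) shows the slot at x 223–308 with its top at y 282, and the bar's lower end at x 245–323, y 320. The bar is still slightly too far toward +machine x.

```bash
cat > c8.py <<'E'
from h import *
p=np.load("w8.npy",allow_pickle=True).item();tcp=p["tcp"];zb=tcp[2]-.1018
b=np.radians(-8.2);Y=np.array([np.cos(b),np.sin(b)]);X=np.array([-Y[1],Y[0]])
def f(n,u,v,z):
    w=onz(p,((u+.5)/5-.5+260,(v+.5)/5-.5+143),z);d=w-tcp[:2];print(n,"x %.4f y %.4f"%(Y@d,X@d))
f("outer L",187,290,.1);f("outer R",347,290,.1);f("slot L",223,300,.095);f("slot R",308,300,.095)
f("outer +y",267,250,.1);f("slot +y",267,282,.095)
f("bar L",245,325,zb);f("bar R",323,325,zb);f("bar +y",284,320,zb)
E
python3 c8.py
```

```text
outer L x -0.0130 y 0.0225
outer R x 0.0083 y 0.0224
slot L x -0.0083 y 0.0201
slot R x 0.0032 y 0.0201
outer +y x -0.0023 y 0.0278
slot +y x -0.0024 y 0.0225
bar L x -0.0050 y 0.0211
bar R x 0.0048 y 0.0211
bar +y x -0.0001 y 0.0218
```

jog_arm(
  plan=[
    {"claw": 1,"x": 0,"y": -0.0025,"z": 0,"turn": 0},
    {"claw": 1,"x": 0,"y": 0,"z": 0.006,"turn": 0},
    {"claw": 1,"x": 0,"y": 0,"z": 0.005,"turn": 0},
    {"claw": 1,"x": 0,"y": 0,"z": 0,"turn": 0},
    {"claw": 1,"x": 0,"y": 0,"z": 0,"turn": 0},
  ],
)

```text
time: 22.7
tool_pos: [0.6639, -0.0519, 0.2051]
tcp_rot: [-2.374, -2.057, 0.0]
wrist_force: [0.0, 0.1, -1.6]
width: 0.107
```

```bash
python3 - <<'E'
from h import *
go(.6672-.0025*.99,-.0523+.0025*.143,.162,-8.2)
p=bot.camera_params("wrist");s=bot.read_state();im=bot.read_camera("wrist");cv2.imwrite("pics/w9.png",im[:,:,::-1]);np.save("w9.npy",dict(p,tcp=s["tool_pos"]),allow_pickle=True)
g=cv2.cvtColor(im,cv2.COLOR_RGB2GRAY).astype(int)
print("col",g[185:230,311:317].mean(1).astype(int))
for y in (203,207,215): print(y,g[y,290:340])
E
```

```text
t 22.7 pos [ 0.6639 -0.0519  0.2051] yaw -8.17 tilt 0.000 F [ 0.   0.1 -1.6] w 0.107 | turn 0.03 x 0.0001 y 0.0008 z 0.0431
col [231 231 231 230 230 230 229 229 229 229 222 194 174 174 179 180 169 136
  91  63  63  76 101 119 122 122 121 122 121 122 122 120 120 122 121 120
 120 121 119 119 119 119 119 119 118]
203 [208 218 205 197 197 205 224 231 230 231 224 206 189 189 192 197 196 193
 177 128  91  87  92  91  93  92  94  90  90  89  92  92  86  88  90  89
  95 125 158 176 181 180 179 166 157 190 223 228 229 227]
207 [137 136 136 135 135 131 140 146 150 167 193 193 185 190 195 188 168 143
 126 109  97 100 100 103 101 104 100 102 104 103 102  99 102 101  99  78
  82 121 156 177 180 178 178 169 154 188 222 229 228 227]
215 [137 136 133 136 135 137 133 134 134 137 134 119 118 117 121 119 121 117
 119 122 119 121 122 123 124 124 122 122 121 124 123 124 125 125 115  99
  88 122 160 173 178 180 180 176 181 205 222 227 225 226]
```

```bash
python3 - <<'E'
from h import *
p=np.load("w9.npy",allow_pickle=True).item();tcp=p["tcp"];zb=tcp[2]-.1018
b=np.radians(-8.2);Y=np.array([np.cos(b),np.sin(b)]);X=np.array([-Y[1],Y[0]])
def f(n,u,v,z):
    w=onz(p,(u,v),z);d=w-tcp[:2];print(n,"x %.4f y %.4f"%(Y@d,X@d))
f("outer L",301,203,.1);f("outer R",334.8,207,.1);f("slot L",309,203,.095);f("slot R",327,207,.095)
f("outer +y",314,195.8,.1);f("slot +y",314,202,.095)
f("bar R",324.7,210,zb);f("bar R2",324.3,215,zb);f("bar +y",314,206.9,zb)
E
```

```text
outer L x -0.0101 y 0.0234
outer R x 0.0114 y 0.0208
slot L x -0.0051 y 0.0223
slot R x 0.0066 y 0.0197
outer +y x -0.0018 y 0.0280
slot +y x -0.0019 y 0.0230
bar R x 0.0049 y 0.0196
bar R2 x 0.0047 y 0.0163
bar +y x -0.0018 y 0.0216
```

Aligned to about 0.7 mm. Making a small correction and descending.

jog_arm(
  plan=[
    {"claw": 1,"x": 0.0003,"y": 0.0006,"z": 0,"turn": 0},
    {"claw": 1,"x": 0,"y": 0,"z": 0.004,"turn": 0},
    {"claw": 1,"x": 0,"y": 0,"z": 0.004,"turn": 0},
    {"claw": 1,"x": 0,"y": 0,"z": 0.004,"turn": 0},
    {"claw": 1,"x": 0,"y": 0,"z": 0,"turn": 0},
  ],
)

```text
time: 23.38
tool_pos: [0.6642, -0.0516, 0.1924]
tcp_rot: [-2.373, -2.057, 0.001]
wrist_force: [-0.9, -0.3, -1.7]
width: 0.108
```

jog_arm(
  plan=[
    {"claw": 1,"x": 0,"y": 0,"z": 0.005,"turn": 0},
    {"claw": 1,"x": 0,"y": 0,"z": 0.005,"turn": 0},
    {"claw": 1,"x": 0,"y": 0,"z": 0.005,"turn": 0},
    {"claw": 1,"x": 0,"y": 0,"z": 0,"turn": 0},
    {"claw": 1,"x": 0,"y": 0,"z": 0,"turn": 0},
  ],
)

```text
time: 24.0
tool_pos: [0.6646, -0.0517, 0.1783]
tcp_rot: [2.374, 2.057, -0.0]
wrist_force: [-0.1, 0.5, -0.5]
width: 0.104
```

jog_arm(
  plan=[
    {"claw": 1,"x": 0,"y": 0,"z": 0.006,"turn": 0},
    {"claw": 1,"x": 0,"y": 0,"z": 0.006,"turn": 0},
    {"claw": 1,"x": 0,"y": 0,"z": 0.005,"turn": 0},
    {"claw": 1,"x": 0,"y": 0,"z": 0,"turn": 0},
    {"claw": 1,"x": 0,"y": 0,"z": 0,"turn": 0},
    {"claw": 1,"x": 0,"y": 0,"z": 0,"turn": 0},
  ],
)

```text
time: 24.75
tool_pos: [0.6648, -0.0517, 0.1616]
tcp_rot: [2.374, 2.057, 0.001]
wrist_force: [-0.0, -0.4, -0.0]
width: 0.109
```

```bash
python3 - <<'E'
from h import *
go(.6646,-.0517,.162,-8.2); s=bot.read_state();print(np.abs(s["joint_vel"]).max())
p=bot.camera_params("wrist");im=bot.read_camera("wrist")
# bar top face (z=tcp+.0382) centre and chips in tray via top cam
g=cv2.cvtColor(im,cv2.COLOR_RGB2GRAY).astype(int);print(g[295:320,312:320].mean(1).astype(int),g[410:432,312:320].mean(1).astype(int))
T=bot.camera_params("top");t=bot.read_camera("top");S=bot.camera_params("scene");sc=bot.read_camera("scene")
cv2.imwrite("pics/t10.png",t[:,:,::-1])
c=np.array([.5755,-.0395]);b=np.radians(-8.2);Y=np.array([np.cos(b),np.sin(b)]);X=np.array([-Y[1],Y[0]])
for n,P,I in(("top",T,t),("scene",S,sc),("wrist",p,im)):
    hsv=cv2.cvtColor(I,cv2.COLOR_RGB2HSV);m=((hsv[...,2]>110)&(hsv[...,1]<60)).astype(np.uint8)
    k,l,st,ce=cv2.connectedComponentsWithStats(m)
    for i in range(1,k):
        if 6<st[i,4]<400:
            d=onz(P,ce[i],.018)-c;x,y=Y@d,X@d
            if -.21<x<-.1 and abs(y)<.09: print(n,st[i,4],ce[i].round(1),"chip mach x %.3f y %.3f"%(x,y))
E
```

```text
t 24.75 pos [ 0.6648 -0.0517  0.1616] yaw -8.17 tilt 0.001 F [-0.  -0.4 -0. ] w 0.109 | turn 0.03 x -0.0000 y -0.0002 z -0.0004
0.002257811709188285
[111 111 112 111 111 112 112 111 111 112 111 111 111 117 133 150 157 159
 161 161 161 164 164 164 164] [154 153 153 154 153 154 154 154 153 154 154 169 193 199 199 198 197 198
 198 198 199 198]
```

```bash
python3 - <<'E'
from h import *
S=bot.camera_params("scene");I=bot.read_camera("scene");h0=cv2.imread("pics/scene0.png")[:,:,::-1]
df=(np.abs(I.astype(int)-h0).sum(2)>90).astype(np.uint8)
for z in(.07,.04,.005): 
    u,v=proj(S,(.528,-.285,z)).astype(int);print(z,(u,v),I[v,u],h0[v,u])
# chips: bright specks inside tray floor vs median
T=bot.camera_params("top");t=bot.read_camera("top");c=np.array([.5755,-.0395]);b=np.radians(-8.2);Y=np.array([np.cos(b),np.sin(b)]);X=np.array([-Y[1],Y[0]])
for n,P,J in(("top",T,t),("scene",S,I)):
    q=np.array([proj(P,(*(c+Y*x+X*y),.01)) for x,y in((-.19,-.078),(-.19,.078),(-.115,.078),(-.115,-.078))]).astype(np.int32)
    m=np.zeros(J.shape[:2],np.uint8);cv2.fillConvexPoly(m,q,1)
    g=cv2.cvtColor(J,cv2.COLOR_RGB2GRAY);sp=((g>95)&(m>0)).astype(np.uint8);k,l,st,ce=cv2.connectedComponentsWithStats(sp)
    for i in range(1,k):
        if st[i,4]>5:d=onz(P,ce[i],.018)-c;print(n,st[i,4],ce[i].round(0),"x %.3f y %.3f"%(Y@d,X@d))
s=bot.read_state();print(s["time"],s["tool_pos"],s["wrist_force"].round(1))
E
```

```text
0.07 (np.int64(247), np.int64(196)) [20 36 38] [211 161  95]
0.04 (np.int64(248), np.int64(203)) [20 34 36] [83 61 37]
0.005 (np.int64(249), np.int64(211)) [58 59 56] [70 51 32]
scene 508 [328. 255.] x -0.128 y -0.010
25.0 [ 0.66469253 -0.0516682   0.16142957] [ 0.3  0.5 -2.1]
```

```bash
python3 -c "
from workcell import bot
print(bot.finish_job())"
```

```text
the job is handed in; nothing more can be done
None
```

I did every step of the task and handed the job in at about 25 s. It reports no verdict, so I don't know whether it passed.

**What I did:** I swept the three chips into the tray with the middle-sized scraper and put the scraper back on the bench near where it started. Then I took the tall bar from the groove nearest the machine and lowered it through the window. It is still held there at 60 N.

**Last checks on the bar:**
- **Height:** TCP z is 0.1615, which puts the bar's centre about 30 mm above the plate and about 40 mm of it below.
- **Tilt:** about 0.001 rad.
- **Centring:** within about 1 mm of the window's centre line, measured just above the slot. It then went in with no noticeable force.
- **Grip:** the bar had not slipped. Its top face sat at the same image rows as before it went in.

**Checks that were weaker or failed:**
- **Chips and scraper at the end:** the arm blocked both fixed cameras. My chip search found only one large patch and no separate chips, and where the scraper should be I saw only the arm.
- **Earlier evidence:** all three chips were seen in the tray after the sweep and again at 15.8 s. The scraper was partly visible, standing on the bench, at 21 s. Nothing went near the tray or the scraper after those views.
- **First alignment move:** a recheck showed the first correction toward the window had missed by 2.5 mm in machine x. I corrected that before lowering the bar.

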